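# Slide the photometer cell carriage up to its stop

## Robot

A 7-joint arm with a two-finger parallel gripper is mounted at the origin on the work surface. World frame = base frame: x ahead of the robot, y to its left, z up, the work surface at z = 0. Lengths are in mm, angles in rad, forces in N, time in s.
With the tool pointing down it reaches from about 400 to 875 mm from the base axis. Payload 4.4 kg.
Tool frame: the origin (TCP) lies midway between the tips of the shut fingers; the grasp point (between the pads) lies 19 mm behind it; z points along the fingers, y is the direction in which the jaws open and shut (so a half turn about z gives the same grasp; the last joint's range is limited). The gripper opens to 85 mm and grips with 20 to 120 N. Pads are 22 mm wide; open, the fingers measure 114 mm over their backs; the gripper's body (76 mm by 85 mm) begins 54 mm behind the grasp point. The pads swing forward as they close: fully open they stand 13 mm farther back than shut.
Start: joints at [1.128, 0.628, 0.038, 1.517, -0.027, 0.996, -0.02], TCP at [239.195, -604.404, 203.413] pointing down, gripper open.
Joint ranges: [-3.06, 3.06], [-0.37, 2.12], [-1.25, 1.32], [0.18, 2.47], [-1.1, 4.24], [0.23, 1.98], [-2.94, 2.94]. Speed limits (rad/s): [2.57, 2.57, 3.14, 3.14, 3.14, 3.14, 3.14].

## Interface

Orientations are given as [roll, pitch, yaw] about the fixed x, y, z axes, in that order (R = Rz(yaw) Ry(pitch) Rx(roll)).
In Python, from cell import * gives the robot as it stands. The module is installed in compiled form; this text tells all that it offers.
- The arm moves only by the tool move_arm, never from a script. Its argument "series" is a list of rows, each a list of 2 entries, a list of its own where there are three numbers: the shift along the tool's x, y, z in m, then the turn about the tool's z in rad. In form: [[[x, y, z], yaw], ...]. A call has 1 to 5 rows; each row is the pose to reach, as a shift and turn from the pose measured when the call began, along the tool's axes at that moment; what a row does not reach only later rows make up. A row lasts 1/8 s, in which the tool goes at most 62.5 mm and 10.7 degrees, less where a joint would pass 70% of its speed; a pose out of reach is approached as far as the arm can. A call with a gripper value outside its range is refused whole. "claw" is the opening, from 0 (shut) to 1 (fully open), set as the call begins (left out, the last holds). The fingers move at their own pace and stop on an object; the grip force is fixed at half the most. Time passes only in rows, so rows that repeat a pose let the fingers close. It gives the time, the measured TCP pose, the force and the opening at its end, in the units of the state.
- read_state(): the state, without advancing time (a new reading comes with each control period).
- get_image(name): name is "scene" or "side" or "wrist"; returns the picture (420x560x3 uint8, blue, green, red); there is no depth.
- camera_model(name): a dict with "fov_y" (degrees; the focal length in pixels is half the picture's height over the tangent of half this angle, whatever the lens; pixels are square), "cx", "cy" (the principal point, pixels), "pose" (4x4, takes a point from camera to world coordinates); the wrist camera has in their place "tool_from_camera" (4x4, takes a point from camera to tool coordinates, whose origin is the TCP and whose axes are the flange's). Camera axes: x right, y down, z forward; pixel columns grow to the right and rows downward; lengths in mm; the calibration is good to about 2 mm. A picture is of the moment at which its call begins: read the wrist's pose just before it. camera_model takes no time and is no camera call.
- finish_job(): hands the job in, once; it reports no verdict.
The state is a dict: "clock": time; "qpos": joint angles; "qd": joint speeds; "tau": joint torques, N m; "eef_pos": TCP position; "tool_rot": TCP orientation; "force": force on the tool from outside, world axes, zero at the start; "torque": the same for the moment, N m; "width": finger opening in mm.
Only numpy, scipy, OpenCV 4.12 (cv2) and the standard library are available. Lean on these libraries where they do the work, as an engineer would, in place of code of your own. Each camera call takes 0.05 s, during which the arm holds its last target. There are 200 camera calls.

## Task

Bring the sample cell into the photometer's reading fork: with the fingertips press the teal pad in the middle of the white carriage down to free its brake and, keeping it pressed, push the carriage along the rail until its nose rests against the red stop. Then let go, so that the pad springs up and the brake holds the carriage there. Never force the carriage along with its brake on or shove the stop out of its place, keep off the glass cell, lift nothing, and leave the bottle, beaker and jar where they stand.

Things in the scene. Friction and masses are not known exactly. Their poses are not given: they have to be found in the camera images.
- rail: Fixed aluminium rail, 90 mm wide, 420 mm long, 16 mm high, lying on the bench, at any yaw within about 0.5 rad of straight across. Origin: centre of its underside. Its y axis runs along the rail, from the carriage towards the red stop; z is up.
- carriage (a joint): Position of the white carriage along the rail, m, growing towards the stop (the rail's +y). It slides only along the rail. A rubber brake holds it with about 12 N (9 to 16) while the pad is up; with the pad pressed it slides at about 2 N. It stays where it is left.
- pad (a joint): How far the teal pad is pressed down, m: 0 up (within 1 mm), 0.008 fully down (a hard stop). A spring holds it up with 12 N, so that it begins to move at about 12 N; from about 0.002 on the brake is fully off; fully down takes about 14.5 N. It springs back up when let go.
- pad_top (a point): Centre of the top of the teal pad, in the middle of the white carriage; axes parallel to the rail's. It moves with the pad; at rest it is 41 mm above the bench. The pad is 50 mm across the rail and 52 mm along it; along the rail it lies between two upright white lips, 58 mm apart (29 mm either way from the pad's centre), whose tops stand 12 mm above the unpressed pad; across the rail it is open. Fingertips on the pad may drag the carriage or push on the lip.
- nose (a point): Middle of the end face of the carriage's narrow nose, 100 mm ahead of the pad's centre towards the stop, 22 mm above the bench; the nose is 34 mm wide.
- cell_top (a point): Top of the small glass cell (12.5 mm square, white cap) on the nose, in its black holder, 74 mm ahead of the pad's centre towards the stop; 73 mm above the bench. Fixed to the carriage.
- cell: The same glass cell, origin at its foot, 35 mm above the bench. Not to be touched.
- stop_face (a point): Point on the face of the red stop that the nose comes to rest against, 22 mm above the bench; axes parallel to the rail's. The stop is a red bar 90 mm wide, 30 mm high on the rail, with a grey block behind it and two grey fork arms (18 mm wide, 46 mm high above the rail) that reach 38 mm from the face towards the carriage, 54 mm apart, with room for the nose between. It stays put by a clamp that slips at about 20 N.
- stop (a joint): Where the stop is clamped along the rail, m, growing along the rail's +y.
- reagent: Loose brown bottle with teal cap, 60 mm wide, 110 mm high, origin at the centre of its underside. A bystander.
- beaker: Loose glass beaker, 60 mm wide, 70 mm high, origin at the centre of its underside. A bystander.
- salt_jar: Loose white jar with blue lid, 52 mm wide, 62 mm high, origin at the centre of its underside. A bystander.

How it is judged:
By the outcome, as a careful person would: the job done as asked, in the order asked, and still so for the second after the job is handed in, with the robot touching nothing.
It also fails if it takes over 35 s, if anything falls off the work surface, if the arm or the gripper's body presses on something with over 40 N, if the wrist force passes 120 N, or if a joint passes its speed limit or range.

## Working session

There is one attempt and no reset: what is moved stays moved. The work goes in short steps, Python scripts to look and compute and a tool call to move; the robot and the scene stay as the last step left them, time stands still between calls to the robot, and variables do not carry over. Pictures are saved under pics/ and viewed, about 8 in all and at most 12, crops included, and the job is handed in when it is done.

Besides the shell and the picture viewer there is one more tool, called after "Request:" by a JSON object that holds its "op" and its "data", one argument or row to a line. move_arm: Moves the arm, as the interface text tells. Its arguments: {"type":"object","properties":{"series":{"type":"array"},"claw":{"type":"number"}},"required":["series"]}

```bash
mkdir -p pics
python3 - <<'E'
from cell import *
import cv2,numpy as np
s=read_state();print({k:np.round(v,3).tolist() for k,v in s.items()})
for n in("scene","side"):
    cv2.imwrite(f"pics/{n}0.png",get_image(n)); m=camera_model(n);print(n,m)
print(camera_model("wrist"))
E
```

```text
{'clock': 0.0, 'qpos': [1.128, 0.629, 0.038, 1.518, -0.027, 0.996, -0.02], 'qd': [0.001, -0.001, -0.001, 0.0, 0.001, 0.0, -0.0], 'tau': [-0.0, -56.34, 1.226, -19.344, 0.011, 0.011, 0.0], 'eef_pos': [238.947, -603.773, 202.491], 'tool_rot': [-3.14, 0.0, 0.377], 'force': [-0.655, 0.037, 0.541], 'torque': [-0.004, 0.051, -0.054], 'width': 85.593}
scene {'fov_y': 52.538117281249285, 'cx': 283.15621509267794, 'cy': 210.35182398080516, 'pose': array([[-4.05117085e-01,  6.64558301e-01, -6.27887260e-01,
         9.86776976e+02],
       [ 9.14160760e-01,  2.84075867e-01, -2.89155678e-01,
         2.17728398e+02],
       [-1.37931883e-02, -6.91131801e-01, -7.22597109e-01,
         5.21502199e+02],
       [ 0.00000000e+00,  0.00000000e+00,  0.00000000e+00,
         1.00000000e+00]])}
side {'fov_y': 50.89549044167456, 'cx': 281.9946521452446, 'cy': 210.71683376332942, 'pose': array([[ 7.36318924e-01, -4.75951995e-01,  4.80940892e-01,
         2.16433154e+02],
       [-6.76356061e-01, -5.38115608e-01,  5.02965278e-01,
        -3.31810406e+02],
       [ 1.94144729e-02, -6.95630139e-01, -7.18137722e-01,
         6.07085053e+02],
       [ 0.00000000e+00,  0.00000000e+00,  0.00000000e+00,
         1.00000000e+00]])}
{'fov_y': 60.61537508594396, 'cx': 285.820568644251, 'cy': 205.41254159361793, 'tool_from_camera': array([[ 1.04538939e-03, -9.62692108e-01, -2.70597140e-01,
         6.82746375e+01],
       [ 9.99999454e-01,  1.00509928e-03,  2.87466707e-04,
         1.02731489e+00],
       [-4.76493963e-06, -2.70597293e-01,  9.62692633e-01,
        -1.68768281e+02],
       [ 0.00000000e+00,  0.00000000e+00,  0.00000000e+00,
         1.00000000e+00]])}
```

View pics/scene0.png

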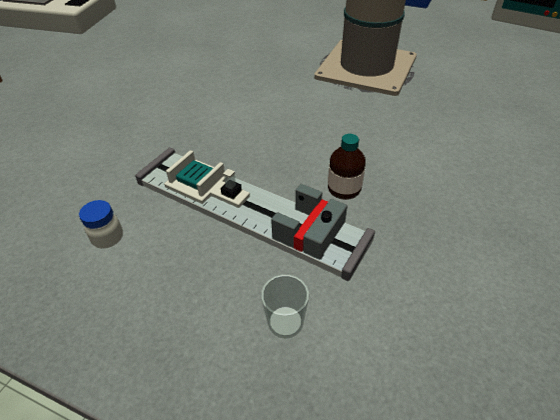

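View pics/side0.png

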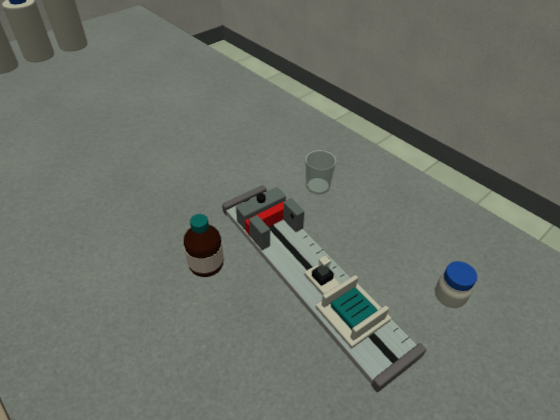

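```bash
cat > h.py <<'E'
from cell import *
import cv2,numpy as np
def ray(n,u,v,s=None,m=None):
    m=m or camera_model(n); f=210/np.tan(np.radians(m["fov_y"]/2))
    if n=="wrist":
        from scipy.spatial.transform import Rotation as R
        T=np.eye(4);T[:3,:3]=R.from_euler("xyz",s["tool_rot"]).as_matrix();T[:3,3]=s["eef_pos"];P=T@m["tool_from_camera"]
    else:P=m["pose"]
    return P[:3,3],P[:3,:3]@np.array([(u-m["cx"])/f,(v-m["cy"])/f,1])
def at(n,u,v,z,s=None):
    o,d=ray(n,u,v,s);return np.round((o+d*(z-o[2])/d[2])[:2],1)
def blob(im,lo,hi,box=None):
    h=cv2.inRange(cv2.cvtColor(im,cv2.COLOR_BGR2HSV),lo,hi)
    if box: k=np.zeros_like(h);x0,y0,x1,y1=box;k[y0:y1,x0:x1]=1;h*=k
    n,l,st,c=cv2.connectedComponentsWithStats(h)
    return [(st[i].tolist(),c[i].round(1).tolist()) for i in range(1,n) if st[i][4]>40]
E
python3 - <<'E'
from h import *
for n,pts in {"scene":dict(padblob=(194,174,41),capA=(155,164,22),capB=(359,251,22),cell=(229,173,73)),"side":dict(padblob=(354,308,41),capA=(400,366,22),capB=(245,196,22),cell=(323,262,73))}.items():
    im=cv2.imread(f"pics/{n}0.png")
    print(n,"teal",blob(im,(80,100,40),(100,255,255)),"red",blob(im,(0,150,80),(8,255,255)))
    for k,p in pts.items():print(k,at(n,*p))
E
```

```text
scene teal [([342, 134, 17, 10, 142], [349.7, 138.6]), ([176, 160, 36, 29, 477], [193.1, 172.5])] red [([294, 199, 34, 50, 404], [308.7, 221.7])]
padblob [ 550.6 -149.5]
capA [ 537.7 -244.7]
capB [584.8 155.2]
cell [555.6 -74.7]
side teal [([190, 214, 18, 19, 273], [198.6, 222.7]), ([331, 287, 46, 42, 1015], [352.7, 307.1])] red [([256, 201, 28, 24, 346], [272.2, 213.5]), ([245, 219, 5, 15, 45], [247.0, 225.0])]
padblob [ 539.9 -153.2]
capA [ 528.2 -250.7]
capB [581.9 153.4]
cell [547.4 -78.8]
```

Request:
{"op": "move_arm", "data": {
  "series": [
    [[0.046,-0.035,0],0.1],
    [[0.092,-0.07,0],0.2],
    [[0.138,-0.105,0],0.3],
    [[0.184,-0.14,0],0.4],
    [[0.23,-0.175,0],0.5]
  ],
  "claw": 0
}}

```text
clock: 0.72
eef_pos: [389.1, -354.6, 202.7]
tool_rot: [-3.14, 0.001, -0.127]
force: [1.5, -0.9, -0.3]
width: 0.1
```

Request:
{"op": "move_arm", "data": {
  "series": [
    [[0.025,-0.053,0],0],
    [[0.05,-0.106,0],0],
    [[0.075,-0.158,0],0],
    [[0.1,-0.21,0],0],
    [[0.125,-0.262,0],0]
  ]
}}

```text
clock: 1.35
eef_pos: [546.8, -108.8, 202.8]
tool_rot: [-3.14, 0.001, -0.127]
force: [0.9, -0.9, -0.2]
width: -0.2
```

Run:
```python
from h import *
s=read_state();im=get_image("wrist");cv2.imwrite("pics/w1.png",im)
import json;json.dump({k:np.array(v).tolist() for k,v in s.items()},open("s1.json","w"))
print(s["eef_pos"],s["tool_rot"],s["qd"])
print("teal",blob(im,(80,100,40),(100,255,255)),"red",blob(im,(0,150,80),(8,255,255)))
```

```text
[ 546.84873357 -108.83607932  202.80658716] [-3.13998058e+00  1.37285469e-03 -1.26593870e-01] [-0.74130664  0.21221918 -0.02307707 -0.40155582 -0.00245312  0.18338679
 -0.78659578]
teal [([303, 152, 54, 51, 2646], [328.8, 176.7]), ([59, 326, 35, 32, 636], [74.1, 342.8])] red [([68, 130, 41, 95, 1619], [86.7, 179.2])]
```

View pics/w1.png

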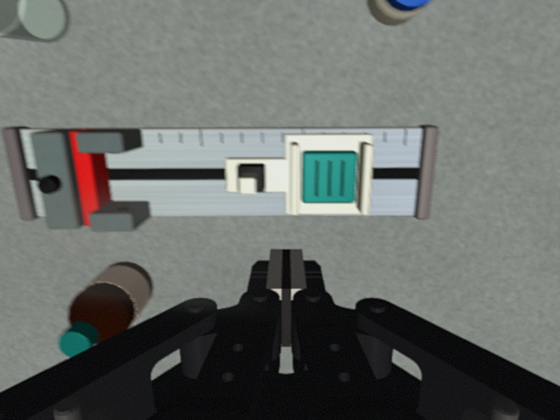

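Run:
```python
from h import *
import json;s=json.load(open("s1.json"))
for k,p in dict(pad=(328.8,176.7,41),nose=(226,175,22),slotL=(120,174,16),slotR=(405,174,16),redbot=(109,175,16),railTL=(25,128,16),railTR=(425,126,16),railBL=(30,219,16),railBR=(420,217,16),bottle=(122,292,40),bcap=(75,340,110),jaw=(286,270,202)).items():print(k,at("wrist",*p,s))
im=cv2.imread("pics/w1.png");print(im[150:200:12,66:115].tolist()[2][::3])
print(read_state()["eef_pos"])
```

```text
pad [ 545.2 -150. ]
nose [555.6 -51.2]
slotL [568.9  55.4]
slotR [ 533.1 -228.4]
redbot [569.2  66.6]
railTL [624.6 135.6]
railTR [ 578.  -249.3]
railBL [534.2 160.3]
railBR [ 485.8 -242.2]
bottle [451.4  72.4]
bcap [446.7  82.8]
jaw [ 533.3 -108.3]
[[103, 106, 96], [73, 76, 73], [41, 44, 41], [38, 39, 98], [28, 30, 198], [29, 31, 217], [28, 29, 217], [29, 31, 219], [28, 29, 211], [20, 21, 153], [8, 10, 83], [12, 14, 80], [10, 12, 79], [11, 9, 77], [12, 14, 52], [20, 21, 21], [23, 22, 24]]
[552.00769036 -98.53316463 202.60835731]
```

Request:
{"op": "move_arm", "data": {
  "series": [
    [[0,0.025,0.02],0],
    [[0,0.048,0.06],0],
    [[0,0.048,0.1],0],
    [[0,0.048,0.135],0],
    [[0,0.048,0.135],0]
  ]
}}

```text
clock: 2.02
eef_pos: [544.3, -144.6, 64.7]
tool_rot: [-3.132, 0.004, -0.116]
force: [0.1, -0.0, 0.7]
width: -0.5
```

Run:
```python
from h import *
s=read_state();im=get_image("wrist");cv2.imwrite("pics/w2.png",im)
print(s["eef_pos"],s["tool_rot"],s["force"])
b=blob(im,(80,100,40),(100,255,255));print("teal",b)
m=camera_model("wrist")
# tip projection
P=np.linalg.inv(m["tool_from_camera"])@[0,0,0,1];f=210/np.tan(np.radians(m["fov_y"]/2));print("tip px",f*P[0]/P[2]+m["cx"],f*P[1]/P[2]+m["cy"])
print([at("wrist",*c,41,s) for _,c in b])
```

```text
[ 544.26379551 -144.55233712   64.73472135] [-3.13192411  0.00421247 -0.1156509 ] [ 0.1020878  -0.03032497  0.70284877]
teal [([253, 186, 90, 82, 6023], [298.4, 222.3])]
tip px 283.58522300444616 246.1900385985053
[array([ 548., -153.])]
```

View pics/w2.png

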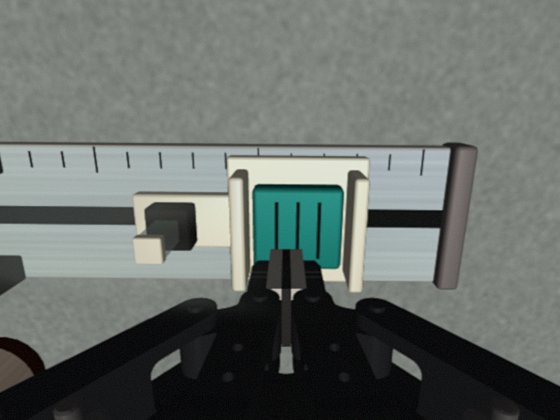

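Run:
```python
from h import *
s=read_state();im=get_image("wrist")
print(s["eef_pos"],s["tool_rot"],s["force"])
b=blob(im,(80,100,40),(100,255,255));print(b,[at("wrist",*c,41,s) for _,c in b])
```

```text
[ 545.96960517 -145.00238517   66.53062756] [-3.13247196e+00  3.94118469e-04 -1.15577274e-01] [ 0.68484736 -0.72501076  1.05648888]
[([253, 188, 89, 82, 5768], [298.1, 223.6])] [array([ 548.5, -153.2])]
```

Request:
{"op": "move_arm", "data": {
  "series": [
    [[0,0.004,0.01],0],
    [[0,0.004,0.018],0],
    [[0,0.004,0.018],0]
  ]
}}

```text
clock: 2.5
eef_pos: [546.4, -149.1, 49.4]
tool_rot: [-3.133, -0.002, -0.116]
force: [-0.0, -0.8, 0.4]
width: -0.2
```

Request:
{"op": "move_arm", "data": {
  "series": [
    [[0,0,0.004],0],
    [[0,0,0.008],0],
    [[0,0,0.011],0],
    [[0,0,0.013],0],
    [[0,0,0.013],0]
  ]
}}

```text
clock: 3.12
eef_pos: [546.3, -148.9, 36.2]
tool_rot: [-3.133, -0.001, -0.116]
force: [-0.3, -0.1, -0.5]
width: 0.3
```

Run:
```python
from h import *
s=read_state();print(s["eef_pos"],s["force"],s["torque"],np.round(s["tau"],2))
a=get_image("side")[220:380,260:440];b=get_image("scene")[120:240,130:300]
cv2.imwrite("pics/c3.png",np.hstack([cv2.resize(a,(400,356)),cv2.resize(b,(400,356))]))
```

```text
[ 546.2885074  -148.90890733   36.2001798 ] [-0.31471152 -0.14889019 -0.46666825] [ 0.01866088 -0.03044822  0.03087134] [-0.000e+00 -5.367e+01  2.150e+00 -1.118e+01 -2.000e-02 -1.000e-02
  0.000e+00]
```

View pics/c3.png

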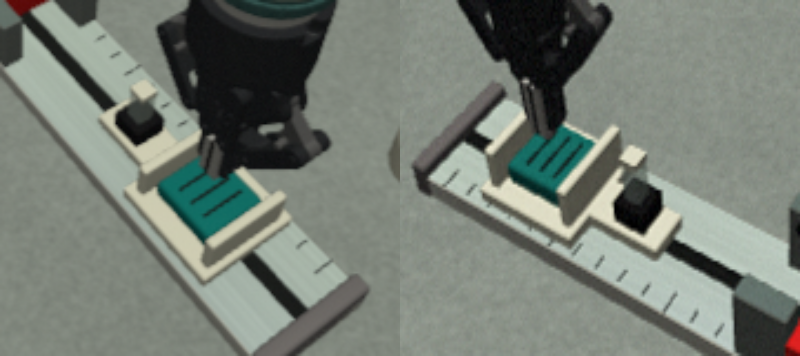

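Run:
```python
from h import *
def tri(a,b):
    o1,d1=ray("side",*a);o2,d2=ray("scene",*b)
    t=np.linalg.lstsq(np.c_[d1,-d2],o2-o1,rcond=None)[0];p,q=o1+t[0]*d1,o2+t[1]*d2
    return ((p+q)/2).round(1),np.linalg.norm(p-q).round(1)
print("tip",tri((357,300),(191.7,164.5)))
print("pad",tri((353.5,306.8),(193.3,173)))
```

```text
tip (array([ 545.1, -153.2,   56.8]), np.float64(2.3))
pad (array([ 544.5, -152.3,   37.7]), np.float64(5.2))
```

Request:
{"op": "move_arm", "data": {
  "series": [
    [[0,0,0.003],0],
    [[0,0,0.006],0],
    [[0,0,0.008],0]
  ]
}}

```text
clock: 3.6
eef_pos: [546.4, -148.8, 28.1]
tool_rot: [-3.133, -0.002, -0.116]
force: [-1.0, -0.5, -1.1]
width: 0.1
```

Request:
{"op": "move_arm", "data": {
  "series": [
    [[0,0,0.002],0],
    [[0,0,0.004],0],
    [[0,0,0.004],0]
  ]
}}

```text
clock: 3.98
eef_pos: [546.3, -148.8, 24.0]
tool_rot: [-3.133, -0.001, -0.116]
force: [-0.0, -0.3, -0.3]
width: 0.2
```

Request:
{"op": "move_arm", "data": {
  "series": [
    [[0,0,0.002],0],
    [[0,0,0.003],0],
    [[0,0,0.003],0]
  ]
}}

```text
clock: 4.35
eef_pos: [546.2, -148.7, 20.9]
tool_rot: [-3.133, -0.001, -0.116]
force: [-0.3, 0.3, 0.2]
width: -0.1
```

Run:
```python
from h import *
s=read_state();print(s["eef_pos"],s["force"],s["width"])
a=get_image("side")[220:380,260:440];b=get_image("scene")[120:240,130:300]
cv2.imwrite("pics/c4.png",np.hstack([cv2.resize(a,(400,356)),cv2.resize(b,(400,356))]))
```

```text
[ 546.18999119 -148.71898362   20.85065579] [-0.28369569  0.30547151  0.16981515] -0.09327496897529979
```

View pics/c4.png

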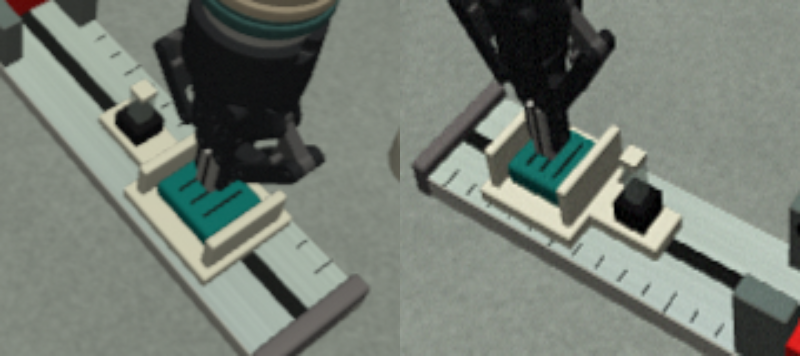

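Request:
{"op": "move_arm", "data": {
  "series": [
    [[0,0,0.001],0],
    [[0,0,0.002],0],
    [[0,0,0.002],0]
  ]
}}

```text
clock: 4.82
eef_pos: [546.2, -148.7, 18.9]
tool_rot: [-3.133, -0.001, -0.116]
force: [-0.1, 0.5, 0.5]
width: 0.1
```

Request:
{"op": "move_arm", "data": {
  "series": [
    [[0,0,0.001],0],
    [[0,0,0.002],0],
    [[0,0,0.002],0]
  ]
}}

```text
clock: 5.2
eef_pos: [546.1, -148.7, 16.8]
tool_rot: [-3.133, -0.001, -0.116]
force: [0.5, 0.4, 0.3]
width: -0.1
```

Request:
{"op": "move_arm", "data": {
  "series": [
    [[0,0,0.001],0],
    [[0,0,0.002],0],
    [[0,0,0.002],0]
  ]
}}

```text
clock: 5.58
eef_pos: [546.1, -148.7, 14.7]
tool_rot: [-3.133, -0.001, -0.116]
force: [-0.0, -0.5, 0.1]
width: -0.0
```

Run:
```python
from h import *
s=read_state();print(s["eef_pos"],s["force"],np.round(s["tau"],2))
a=get_image("side")[270:345,315:415];b=get_image("scene")[135:210,150:250]
z=lambda i:cv2.resize(i,(400,300),interpolation=cv2.INTER_CUBIC)
cv2.imwrite("pics/c5.png",np.hstack([z(a),z(b)]))
```

```text
[ 546.07708424 -148.65138557   14.65189025] [-0.00142822 -0.45694153  0.0919213 ] [ 0.000e+00 -5.454e+01  2.110e+00 -1.033e+01 -1.000e-02  0.000e+00
  0.000e+00]
```

View pics/c5.png

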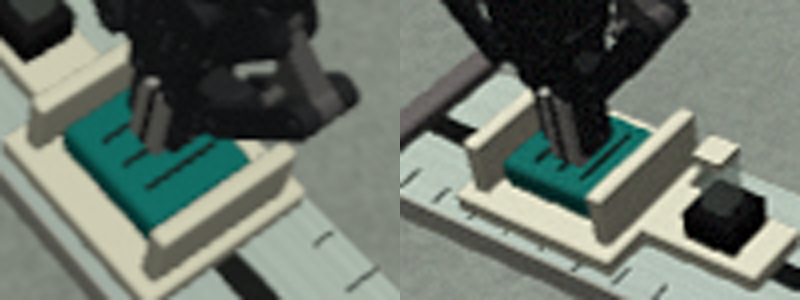

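Request:
{"op": "move_arm", "data": {
  "series": [
    [[0,0,0.001],0],
    [[0,0,0.002],0],
    [[0,0,0.002],0]
  ]
}}

```text
clock: 6.05
eef_pos: [546.2, -148.7, 13.2]
tool_rot: [-3.133, -0.001, -0.116]
force: [-1.1, 0.3, 4.6]
width: 0.2
```

Request:
{"op": "move_arm", "data": {
  "series": [
    [[0,0,0.001],0],
    [[0,0,0.002],0],
    [[0,0,0.003],0],
    [[0,0,0.003],0]
  ]
}}

```text
clock: 6.55
eef_pos: [546.3, -148.7, 11.5]
tool_rot: [-3.132, -0.001, -0.116]
force: [-2.5, -0.1, 11.7]
width: 0.2
```

Request:
{"op": "move_arm", "data": {
  "series": [
    [[0,0,0.002],0],
    [[0,0,0.0035],0],
    [[0,0,0.005],0],
    [[0,0,0.0055],0],
    [[0,0,0.0055],0]
  ]
}}

```text
clock: 7.18
eef_pos: [546.3, -148.7, 7.4]
tool_rot: [-3.132, -0.002, -0.116]
force: [-1.9, 0.9, 13.5]
width: -0.0
```

Request:
{"op": "move_arm", "data": {
  "series": [
    [[0,-0.002,0.0017],0],
    [[0,-0.006,0.0018],0],
    [[0,-0.012,0.0019],0],
    [[0,-0.018,0.002],0],
    [[0,-0.024,0.002],0]
  ]
}}

```text
clock: 7.8
eef_pos: [549.1, -125.9, 7.1]
tool_rot: [-3.133, -0.003, -0.117]
force: [-3.6, -1.6, 13.5]
width: 0.2
```

Run:
```python
from h import *
s=read_state();im=get_image("wrist");b=blob(im,(80,100,40),(100,255,255))
print(s["eef_pos"],s["force"],b,[at("wrist",*c,36,s) for _,c in b])
cv2.imwrite("pics/w6.png",im)
```

```text
[ 549.12219115 -125.89820784    7.07664945] [-3.63881799 -1.61668338 13.52168388] [([232, 218, 119, 90, 5991], [294.0, 249.6])] [array([ 558.7, -131.8])]
```

View pics/w6.png

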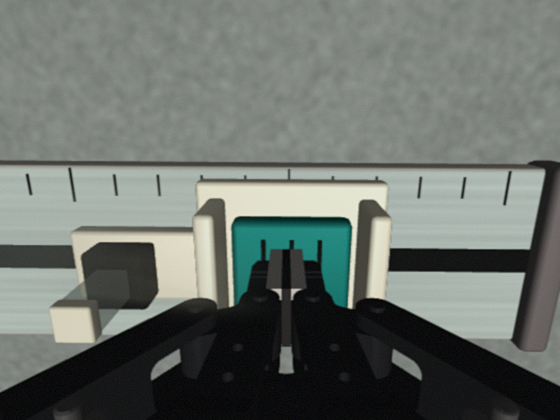

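Request:
{"op": "move_arm", "data": {
  "series": [
    [[0,-0.006,0.0015],0],
    [[0,-0.014,0.0016],0],
    [[0,-0.023,0.0017],0],
    [[0,-0.032,0.0018],0],
    [[0,-0.04,0.0019],0]
  ]
}}

```text
clock: 8.48
eef_pos: [554.1, -85.6, 7.0]
tool_rot: [-3.133, -0.004, -0.117]
force: [-2.4, -2.0, 12.9]
width: 0.0
```

Request:
{"op": "move_arm", "data": {
  "series": [
    [[0,-0.006,0.0015],0],
    [[0,-0.014,0.0016],0],
    [[0,-0.023,0.0017],0],
    [[0,-0.032,0.0018],0],
    [[0,-0.038,0.0019],0]
  ]
}}

```text
clock: 9.1
eef_pos: [558.8, -48.3, 6.9]
tool_rot: [-3.134, -0.004, -0.117]
force: [-3.0, -1.0, 13.3]
width: -0.1
```

Run:
```python
from h import *
s=read_state();print(s["eef_pos"],s["force"])
im=get_image("wrist");a=get_image("side")[170:320,220:420]
z=lambda i:cv2.resize(i,(400,300),interpolation=cv2.INTER_CUBIC)
cv2.imwrite("pics/c7.png",np.hstack([z(im),z(a)]))
```

```text
[558.80194919 -48.26754562   6.91785079] [-2.96708358 -1.02897603 13.2635564 ]
```

View pics/c7.png

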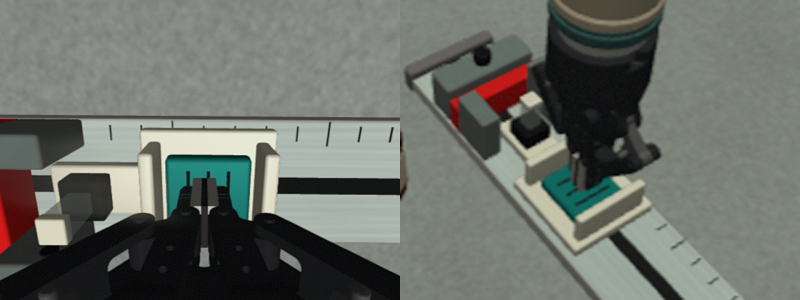

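Request:
{"op": "move_arm", "data": {
  "series": [
    [[0,-0.003,0.0015],0],
    [[0,-0.006,0.0015],0],
    [[0,-0.008,0.0016],0],
    [[0,-0.009,0.0016],0]
  ]
}}

```text
clock: 9.7
eef_pos: [559.9, -38.9, 6.8]
tool_rot: [-3.133, -0.005, -0.116]
force: [-2.5, -1.4, 13.1]
width: -0.3
```

Request:
{"op": "move_arm", "data": {
  "series": [
    [[0,-0.001,0.0015],0],
    [[0,-0.002,0.0015],0],
    [[0,-0.003,0.0015],0],
    [[0,-0.004,0.0015],0]
  ]
}}

```text
clock: 10.2
eef_pos: [560.4, -35.7, 6.8]
tool_rot: [-3.134, -0.005, -0.117]
force: [-3.4, -1.0, 13.6]
width: 0.2
```

Request:
{"op": "move_arm", "data": {
  "series": [
    [[0,-0.001,0.0015],0],
    [[0,-0.002,0.0015],0],
    [[0,-0.003,0.0015],0],
    [[0,-0.003,0.0015],0]
  ]
}}

```text
clock: 10.7
eef_pos: [560.7, -33.3, 6.7]
tool_rot: [-3.134, -0.006, -0.117]
force: [-3.8, -0.3, 13.2]
width: 0.0
```

Request:
{"op": "move_arm", "data": {
  "series": [
    [[0,-0.001,0.0015],0],
    [[0,-0.002,0.0015],0],
    [[0,-0.003,0.0015],0],
    [[0,-0.003,0.0015],0]
  ]
}}

```text
clock: 11.2
eef_pos: [561.0, -30.9, 6.6]
tool_rot: [-3.134, -0.006, -0.118]
force: [-4.2, -1.3, 13.1]
width: 0.0
```

Request:
{"op": "move_arm", "data": {
  "series": [
    [[0,-0.001,0.0015],0],
    [[0,-0.002,0.0015],0],
    [[0,-0.003,0.0015],0],
    [[0,-0.003,0.0015],0]
  ]
}}

```text
clock: 11.7
eef_pos: [561.0, -30.8, 6.6]
tool_rot: [-3.137, -0.006, -0.12]
force: [-3.5, -5.3, 13.5]
width: -0.3
```

Request:
{"op": "move_arm", "data": {
  "series": [
    [[0,-0.0015,0],0],
    [[0,-0.0015,-0.003],0],
    [[0,-0.001,-0.006],0],
    [[0,-0.0005,-0.01],0],
    [[0,0,-0.02],0]
  ]
}}

```text
clock: 12.32
eef_pos: [560.4, -30.7, 26.5]
tool_rot: [-3.137, -0.005, -0.12]
force: [0.9, 0.4, 0.0]
width: -0.2
```

Request:
{"op": "move_arm", "data": {
  "series": [
    [[0,0,-0.03],0],
    [[0,0,-0.07],0],
    [[0,0,-0.11],0],
    [[0,0,-0.15],0],
    [[0,0,-0.15],0]
  ]
}}

```text
clock: 12.95
eef_pos: [562.0, -31.5, 180.0]
tool_rot: [-3.136, -0.012, -0.12]
force: [0.1, 0.2, -0.6]
width: 0.1
```

Run:
```python
from h import *
get_image("wrist");s=read_state();im=get_image("wrist");a=get_image("side")[170:320,220:420]
print(s["eef_pos"],s["force"])
b=blob(im,(80,100,40),(100,255,255));print(b,[at("wrist",*c,41,s) for _,c in b if c[0]<420])
z=lambda i:cv2.resize(i,(400,300),interpolation=cv2.INTER_CUBIC)
cv2.imwrite("pics/w8.png",np.hstack([z(im),z(a)]))
```

```text
[560.41991254 -31.2419609  177.99398816] [-0.03651715  0.17323655  0.15365274]
[([261, 162, 57, 55, 3094], [288.9, 188.9]), ([150, 358, 23, 23, 294], [160.3, 367.9])] [array([559. , -34.2]), array([390.4, 116.3])]
```

View pics/w8.png

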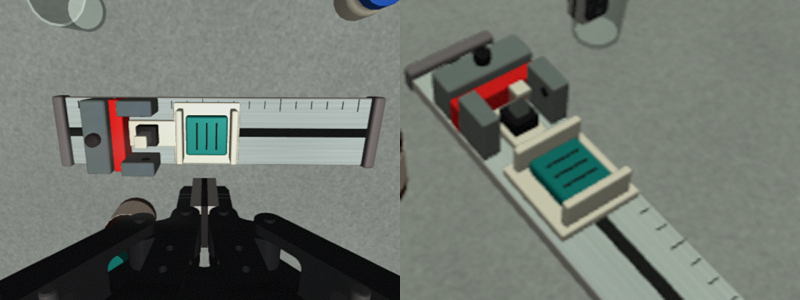

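Run:
```python
from h import *
a=cv2.imread("pics/side0.png");b=get_image("side")
for nm,(x0,y0,x1,y1) in dict(stop=(222,185,262,215),bottle=(180,210,230,280)).items():
    print(nm,cv2.phaseCorrelate(*[np.float32(cv2.cvtColor(i,6)[y0:y1,x0:x1]) for i in(a,b)]))
print(finish_job())
```

```text
stop ((-0.015966994111852983, 0.03822958338818161), 0.9947335122028986)
bottle ((-0.03328074833537542, -0.02144034084514601), 0.9876555030875735)
the job is handed in; nothing more can be done
None
```

The carriage now rests with its nose against the red stop, the pad is up and the brake is on. The job is handed in after about 13 s of robot time.

I pressed the teal pad about 4–5 mm down with shut fingertips (about 13.5 N). Keeping it pressed, I pushed the carriage about 119 mm along the rail. At the end the tool stopped moving and the force along the rail rose to about 5 N, well under the 20 N at which the stop slips. Then I lifted straight off.

**Last checks:**
- **Nose and stop:** the last picture shows the nose against the red bar, with no visible gap. By measurement the nose is at y ≈ 65 mm and the stop face at ≈ 66.6 mm, which agree within the calibration.
- **Stop and bottle:** the side camera shows no shift of either (under 0.05 px).
- **Beaker and jar:** I did not measure them. The arm's path stayed clear of both.
- **Robot:** it touches nothing; the force reads about 0 N.

**One disagreement:** the fingertips met the pad when the TCP height read about 13 mm, though the pad is 41 mm high. The tips really end about 28 mm short of the reported TCP, so I found the contact by force and camera.

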